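# Bring the requested jar round on the supplies carousel and hold it there

### The arm

A 7-joint arm with a two-finger parallel gripper is mounted at the origin on the work surface. World frame = base frame: x ahead of the robot, y to its left, z up, the work surface at z = 0. Lengths are in m, angles in rad, forces in N, time in s.
With the tool pointing down it reaches from about 0.35 to 0.9 m from the base axis. Payload 8.1 kg.
Tool frame: the origin (TCP) lies where the fingers leave the gripper's body, on its centre line; the fingertips stand 66 mm ahead of it and the grasp point (between the pads) lies 47 mm ahead of it (r.hold_point_z is the distance from the TCP to the grasp point, in m); z points along the fingers, y is the line along which they close (so a half turn about z gives the same grasp; the last joint's range is limited). The gripper opens to 92 mm and grips with 3 to 60 N. Pads are 19 mm wide; open, the fingers measure 130 mm over their backs; the gripper's body (75 mm by 190 mm) begins 47 mm behind the grasp point.
Start: joints at [1.1, 0.434, 0.025, 1.573, -0.012, 1.134, -0.075], TCP at [0.225, -0.583, 0.292] pointing down, gripper open.
Joint ranges: [-2.62, 2.62], [-0.44, 2.09], [-1.27, 1.32], [0.08, 2.57], [-1.32, 4.46], [0.12, 2], [-2.74, 2.74]. Speed limits (rad/s): [2.22, 2.22, 3.01, 3.01, 3.14, 3.14, 3.14].

### API

Orientations are given as a unit quaternion [x, y, z, w].
In Python, from rig import r gives the robot as it stands. The module is installed in compiled form; this text tells all that it offers.
- The arm moves only by the tool move_arm, never from a script. Its argument "rows" is text: rows parted by semicolons, each of 4 numbers parted by spaces: the shift along the tool's x, y, z in cm, then the turn about the tool's z in degrees. In form: dx dy dz yaw; .... A call has 1 to 20 rows; each row is the pose to reach, as a shift and turn from the pose commanded when the call began, along the tool's axes at that moment; what a row does not reach only later rows make up. A row lasts 1/10 s, in which the tool goes at most 50 mm and 8.59 degrees, less where a joint would pass 70% of its speed; a pose out of reach is approached as far as the arm can. A call with a gripper value outside its range is refused whole. "hand" is the gripper's target within -1 to 1 (fully open at 1, half-way at 0, shut at -1), set as the call begins (left out, the last holds). The fingers move at their own pace and stop on an object; "newtons" is the grip in N (left out, the last holds). Time passes only in rows, so rows that repeat a pose let the fingers close. It gives the time, the measured TCP pose, the force, the opening and the grip force at its end, in the units of the state.
- r.state(): the state, without advancing time (a new reading comes with each control period).
- r.read_camera(name): name is "side" or "top" or "wrist"; returns (picture, depth): 384x512x3 uint8, red, green, blue; 384x512 float32, m along the optical axis (not along the pixel's ray), 0 where there is no reading.
- r.camera_info(name): a dict with "mtx" (3x3 intrinsics, pixels), "origin" and "orientation" of the camera in the world; the wrist camera has in their place "mount" (4x4, takes a point from camera to tool coordinates, whose origin is the TCP and whose axes are the flange's). Camera axes: x right, y down, z forward; pixel columns grow to the right and rows downward; lengths in m; the calibration is good to about 2 mm. A picture is of the moment at which its call begins: read the wrist's pose just before it. camera_info takes no time and is no camera call.
- r.finish_job(): hands the job in; it is judged then, once.
Trained networks look in the newest picture that a camera, given by its name, has taken for a name from the list of things; names that differ only in an ending like _2 or _b are one class to them, and where a whole thing is asked for, a point or a joint stands for the part that bears it (a point fixed in the world has none). Each returns a list of dicts, best first, with "p" (0 to 1); they miss things now and then, are a little off and sometimes report something else, mostly with a low value. They report only what shows in the picture. A call takes as long as a camera call. They do not tell look-alikes from the thing itself.
- r.recognise(query, camera): "xyz" ([x, y, z] in m, in world coordinates, good to about 4 mm: the middle of the surface that is visible of it).
The state is a dict: "time_s": time; "joint_positions": joint angles; "joint_vel": joint speeds; "effort": joint torques, N m; "ee_pos": TCP position; "tcp_rot": TCP orientation; "ft_force": force on the tool from outside, world axes, zero at the start; "torque": the same for the moment, N m; "gripper_width": finger opening in m; "grip_force": force on a finger pad.
Only numpy, scipy, OpenCV 4.12 (cv2) and the standard library are available. Lean on these libraries where they do the work, as an engineer would, in place of code of your own. Each camera call takes 0.05 s, during which the arm holds its last target. There are 200 camera calls.

### The job

The memo pad lying in the green request tray shows the colour wanted. Turn the supplies carousel until the jar whose lid has that colour stands squarely at the green pointer on the carousel's base, and hold the carousel still there: finish while still gripping it, without letting go. Leave the pads and the glue stick where they are.

Things in the scene. Friction and masses are not known exactly. Their poses are not given: they have to be found in the camera images.
- base: white round base of the carousel, 220 mm across and 20 mm high, fixed to the table (place and yaw vary); origin on the carousel's axis at table height; its +x axis points along the green pointer, a flat tab 22 mm wide and 12 mm high that sticks out from under the turntable to 175 mm from the axis, roughly away from the robot
- pointer (a point): near the tip of the green pointer, on its top, 170 mm from the carousel's axis and 12 mm above the table
- carousel: turntable: plywood disc 240 mm across, top 31 mm above the table; turns freely either way about the vertical (well damped, friction 0.04 N m, no detent, spring or end stop within a full turn) and stays where it is left. Carries four fixed lidded jars 90 degrees apart and a central handle. Origin on the axis at table height; x points at the white jar, along the handle's bar; y at the blue jar
- handle (a point): centre of the carousel's handle, on the axis, 147.5 mm above the table: a black upright bar 80 mm long (along the carousel's x), 14 mm thick (along its y), 35 mm high (130 to 165 mm above the table), on a steel column 16 mm across; grip the bar above its underside, clear of the column; the jar lids end 25 mm below the bar's underside
- jar_white (a point): top centre of the white lid (56 mm across, 16 mm high) of a clear jar fixed on the carousel, 83 mm from the carousel's axis and 105 mm above the table; on the carousel's +x; never the one asked for
- jar_blue (a point): top centre of the blue lid (56 mm across, 16 mm high) of a clear jar fixed on the carousel, 83 mm from the carousel's axis and 105 mm above the table; on the carousel's +y
- jar_salmon (a point): top centre of the salmon (pinkish orange) lid (56 mm across, 16 mm high) of a clear jar fixed on the carousel, 83 mm from the carousel's axis and 105 mm above the table; on the carousel's -x
- jar_yellow (a point): top centre of the yellow lid (56 mm across, 16 mm high) of a clear jar fixed on the carousel, 83 mm from the carousel's axis and 105 mm above the table; on the carousel's -y
- request_tray: green request tray: open tray, 104 x 104 x 14 mm, floor and walls 4 mm thick, fixed to the table, its place varies; origin at the centre of its underside
- stock_tray_a: grey stock tray: open tray, 104 x 104 x 14 mm, floor and walls 4 mm thick, fixed to the table, its place varies; origin at the centre of its underside
- stock_tray_b: grey stock tray, like the other: open tray, 104 x 104 x 14 mm, floor and walls 4 mm thick, fixed to the table, its place varies; origin at the centre of its underside
- pad_blue: blue memo pad, 60 x 60 x 22 mm, loose, lying flat in one of the three trays; origin at the centre of its underside
- pad_salmon: salmon (pinkish orange) memo pad, 60 x 60 x 22 mm, loose, lying flat in one of the three trays; origin at the centre of its underside
- pad_yellow: yellow memo pad, 60 x 60 x 22 mm, loose, lying flat in one of the three trays; origin at the centre of its underside
- glue_stick: glue stick standing loose on the table, white with an orange cap, 29 mm across and 90 mm high; origin at the centre of its underside
There are look-alikes about, which are no part of the job. Of the things like the pad_salmon, leave any that is black; of the rest the smaller one is meant.

How it is judged:
By the outcome, as a careful person would: the job done as asked, in the order asked, and still so for the second after the job is handed in, while the arm keeps its last pose, push and grip.
It also fails if it takes over 48 s, if anything falls off the work surface, if the arm or the gripper's body presses on something with over 40 N, if the wrist force passes 120 N, or if a joint passes its speed limit or range.

## Working session

There is one attempt and no reset: what is moved stays moved. The work goes in short steps, Python scripts to look and compute and a tool call to move; the robot and the scene stay as the last step left them, time stands still between calls to the robot, and variables do not carry over. Pictures are saved under pics/ and viewed, at most 10 in all, crops included, and the job is handed in when it is done.

Besides the shell and the picture viewer there is one more tool, called after "Emit:" as name(argument=value, ...) on one line, values as JSON. move_arm: Moves the arm, as the interface text tells. Its arguments: {"type":"object","properties":{"rows":{"type":"string"},"hand":{"type":"number"},"newtons":{"type":"number"}},"required":["rows"]}

```bash
mkdir -p pics
python3 - <<'E'
from rig import r
import cv2,numpy as np
ims=[]
for c in("top","side"):
    p,d=r.read_camera(c); np.savez(f"{c}.npz",p=p,d=d)
    cv2.imwrite(f"pics/{c}1.png",p[:,:,::-1])
    i=r.camera_info(c); print(c,i)
    for q in("pointer","handle","jar_white","jar_blue","jar_salmon","jar_yellow","request_tray","pad_blue","pad_salmon","pad_yellow","glue_stick"):
        print(q,[(np.round(x['xyz'],3).tolist(),round(x['p'],2)) for x in r.recognise(q,c)][:4])
s=r.state();print(s)
E
```

```text
top {'mtx': array([[398.34437597,   0.        , 259.29400523],
       [  0.        , 398.34437597, 191.97740755],
       [  0.        ,   0.        ,   1.        ]]), 'origin': array([ 0.38994477, -0.04011649,  1.3730324 ]), 'orientation': array([ 0.70934127, -0.70433046,  0.02436457, -0.01264664])}
pointer [([0.527, -0.032, 0.025], 0.89), ([0.563, -0.328, 0.033], 0.38)]
handle [([0.526, -0.034, 0.034], 0.73)]
jar_white [([0.527, -0.033, 0.032], 0.95), ([0.367, -0.34, 0.005], 0.23)]
jar_blue [([0.527, -0.031, 0.03], 0.86)]
jar_salmon [([0.525, -0.031, 0.035], 0.75)]
jar_yellow [([0.524, -0.035, 0.035], 0.93)]
request_tray [([0.368, -0.341, 0.003], 0.82)]
pad_blue [([0.564, -0.326, 0.029], 0.72), ([0.528, -0.033, 0.033], 0.72)]
pad_salmon [([0.368, -0.341, 0.026], 0.82), ([0.212, -0.365, 0.033], 0.77), ([0.346, -0.491, 0.022], 0.65)]
pad_yellow [([0.394, 0.322, 0.026], 0.74)]
glue_stick [([0.645, 0.355, 0.078], 0.71)]
side {'mtx': array([[445.2033344 ,   0.        , 254.27692213],
       [  0.        , 445.2033344 , 184.14647259],
       [  0.        ,   0.        ,   1.        ]]), '
[... 782 characters left out ...]
tions': array([ 1.10039842,  0.43450619,  0.0250073 ,  1.57321673, -0.01160203,
        1.13400506, -0.07512364]), 'joint_vel': array([-0.00097346,  0.00074361,  0.00063985,  0.001403  ,  0.00081046,
        0.00182259, -0.00020584]), 'effort': array([-1.35234204e-04, -6.67684221e+01,  9.83720273e-01, -3.14811659e+01,
       -6.06620824e-02,  3.31889489e-02,  2.37723867e-05]), 'ee_pos': array([ 0.22469798, -0.58321311,  0.29223159]), 'tcp_rot': array([ 9.83148810e-01,  1.82807049e-01, -5.23746329e-06,  6.52837362e-06]), 'ft_force': array([-0.47888825,  0.33628285,  0.54565376]), 'torque': array([-0.05435311,  0.03336927, -0.01029119]), 'grip_force': 0.0, 'gripper_width': 0.09176403625216521}
```

View pics/top1.png

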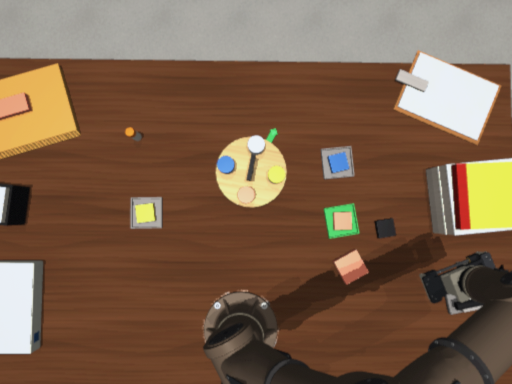

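View pics/side1.png

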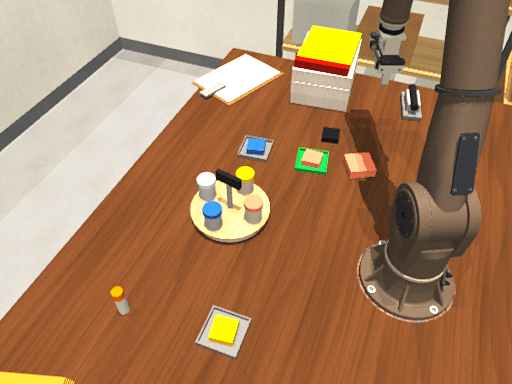

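The top picture shows these pad_salmon candidates: a small salmon pad in the green tray at (343,221), a black one at (386,228), and a bigger salmon block at (351,267). By the description I choose the one in the tray, so salmon is the colour. I'll check that in a crop and measure the carousel.

```bash
cat > h.py <<'E'
from rig import r
import cv2,numpy as np
from scipy.spatial.transform import Rotation as R
def ray(c,uv,z,pose=None):
    i=r.camera_info(c); 
    if pose is None: o,M=i['origin'],R.from_quat(i['orientation']).as_matrix()
    else:
        T=pose@i['mount'];o,M=T[:3,3],T[:3,:3]
    v=M@np.linalg.solve(i['mtx'],[uv[0],uv[1],1]); return o+v*(z-o[2])/v[2]
def wpose(s):
    T=np.eye(4);T[:3,:3]=R.from_quat(s['tcp_rot']).as_matrix();T[:3,3]=s['ee_pos'];return T
def blobs(p,lo,hi,box):
    h=cv2.cvtColor(p,cv2.COLOR_RGB2HSV);m=cv2.inRange(h,lo,hi);k=np.zeros_like(m);x0,y0,x1,y1=box;k[y0:y1,x0:x1]=m[y0:y1,x0:x1]
    n,_,st,ce=cv2.connectedComponentsWithStats(k);o=sorted(range(1,n),key=lambda j:-st[j,4])
    return [(ce[j],st[j]) for j in o[:3]]
E
python3 - <<'E'
from h import *
d=np.load("top.npz");p=d['p']
a=cv2.resize(p[115:215,205:385],None,fx=4.4,fy=4.4,interpolation=cv2.INTER_CUBIC)
cv2.imwrite("pics/crop1.png",a[:,:,::-1])
h=cv2.cvtColor(p,cv2.COLOR_RGB2HSV)
for u,v in((256,145),(227,165),(277,175),(246,195),(271,136),(251,168),(343,221)):print(u,v,p[v,u],h[v,u],ray("top",(u,v),.105).round(3))
box=(210,120,290,210)
for n,lo,hi,z in(("blue",(100,120,40),(125,255,255),.105),("green",(50,120,40),(80,255,255),.012),("black",(0,0,0),(180,255,45),.165),("yellow",(24,200,150),(32,255,255),.105),("salmon",(5,90,150),(14,255,255),.105),("white",(0,0,170),(180,40,255),.105)):
    for c,s in blobs(p,lo,hi,box): print(n,c.round(1),s,ray("top",c,z).round(4))
E
```

```text
256 145 [237 242 247] [105  10 247] [ 0.607 -0.049  0.105]
227 165 [100 160 232] [106 145 232] [0.542 0.043 0.105]
277 175 [236 241 117] [ 31 131 241] [ 0.511 -0.117  0.105]
246 195 [236 211 172] [ 18  69 236] [ 0.447 -0.019  0.105]
271 136 [ 84 217 113] [ 67 156 217] [ 0.637 -0.097  0.105]
251 168 [64 64 63] [30  4 64] [ 0.533 -0.034  0.105]
343 221 [236 193 155] [ 14  88 236] [ 0.366 -0.328  0.105]
blue [225.4 164.2] [217 157  17  16 210] [0.5444 0.0478 0.105 ]
green [271.8 134.5] [267 128  11  14  86] [ 0.6601 -0.1042  0.012 ]
salmon [254. 194.] [254 192   1   5   5] [ 0.4499 -0.0441  0.105 ]
salmon [252. 189.] [251 188   3   3   3] [ 0.4658 -0.0376  0.105 ]
salmon [248. 136.] [248 136   1   1   1] [ 0.6361 -0.0235  0.105 ]
white [255.8 143.7] [248 135  17  18 243] [ 0.6115 -0.0488  0.105 ]
white [220.5 156.8] [219 156   4   3   4] [0.5683 0.0639 0.105 ]
white [225. 155.] [224 155   3   1   3] [0.5741 0.0496 0.105 ]
```

View pics/crop1.png

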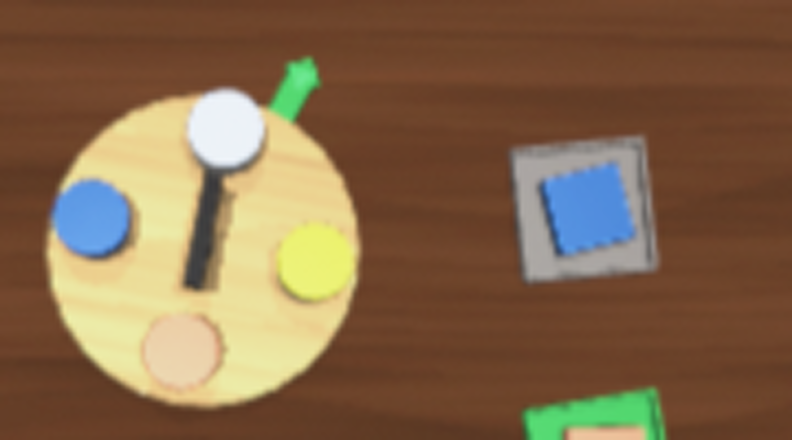

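Run:
```python
from h import *
d=np.load("top.npz");p=d['p']
P={n:ray("top",(205+u/4.4-.4,115+v/4.4-.4),.105)[:2] for n,u,v in(("w",226,128),("b",92,217),("y",315,260),("s",181,350))}
c=sum(P.values())/4;print(c,{n:(np.degrees(np.arctan2(*(q-c)[::-1])).round(1),np.linalg.norm(q-c).round(4)) for n,q in P.items()})
g=ray("top",(205+303/4.4-.4,115+70/4.4-.4),.012)[:2];print("ptr",g,np.degrees(np.arctan2(*(g-c)[::-1])),np.linalg.norm(g-c))
T=wpose(r.state());print("shift cm",100*T[:3,:3].T@(np.r_[c,.292]-T[:3,3]),np.degrees(np.arctan2(T[1,0],T[0,0])))
cv2.imwrite("pics/crop2.png",cv2.resize(p[195:290,310:410],None,fx=5,fy=5,interpolation=cv2.INTER_CUBIC)[:,:,::-1])
```

```text
[ 0.53039531 -0.03347556] {'w': (np.float64(-11.0), np.float64(0.0826)), 'b': (np.float64(79.5), np.float64(0.0825)), 'y': (np.float64(-100.5), np.float64(0.0825)), 's': (np.float64(169.1), np.float64(0.0827))}
ptr [ 0.67417536 -0.10994706] -28.006925699077758 0.16285143705872424
shift cm [ 4.82870344e+01 -4.03110985e+01  2.21065130e-02] 21.066610690179974
```

View pics/crop2.png

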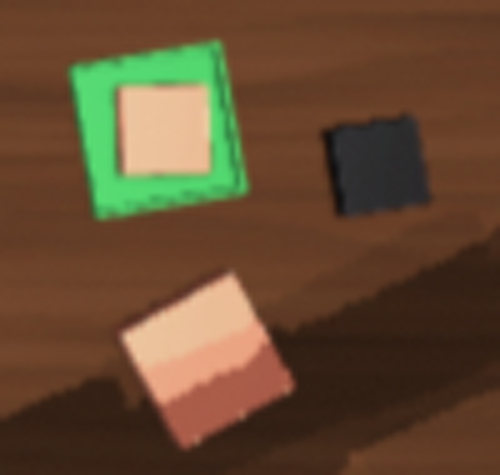

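The crop shows the small salmon pad at about (163,130) in the green tray, the black one at (378,165), and the bigger salmon block at (208,360). So the salmon jar is wanted. The bar lies at about -11° and the pointer at -28°. I'm moving above the handle.

Emit:
move_arm(rows="2 -1.7 0 2;6 -5 0 5;10 -8.3 0 8;14 -11.7 0 11;18 -15 0 14;22 -18.4 0 17;26 -21.7 0 20;30 -25 0 23;34 -28.4 0 26;38 -31.7 0 29;42 -35 0 31;45.5 -38 0 31.8;47.5 -39.6 0 31.8;48.3 -40.3 0 31.8;48.3 -40.3 0 31.8;48.3 -40.3 0 31.8;48.3 -40.3 0 31.8;48.3 -40.3 0 31.8", hand=1)

```text
time_s: 3.0
ee_pos: [0.5301, -0.0353, 0.2923]
tcp_rot: [0.995, -0.095, 0.0, 0.0]
ft_force: [0.6, -0.5, -0.1]
gripper_width: 0.0924
grip_force: 0.0
```

Run:
```python
from h import *
s=r.state();T=wpose(s);print(s['time_s'],s['joint_positions'].round(3),s['ee_pos'],np.degrees(np.arctan2(T[1,0],T[0,0])))
p,d=r.read_camera("wrist");np.savez("w.npz",p=p,d=d,T=T);cv2.imwrite("pics/w1.png",p[:,:,::-1])
print(r.camera_info("wrist"))
```

```text
3.0 [ 0.119  0.295 -0.196  1.788  0.066  1.065 -1.861] [ 0.53006389 -0.03527155  0.29234058] -10.887055185671839
{'mtx': array([[323.4080896 ,   0.        , 254.89769601],
       [  0.        , 323.4080896 , 195.28594704],
       [  0.        ,   0.        ,   1.        ]]), 'mount': array([[ 3.82403162e-04, -9.69273081e-01, -2.45986887e-01,
         6.60521686e-02],
       [ 9.99999640e-01,  1.84337432e-04,  8.28213718e-04,
         1.77512133e-03],
       [-7.57420671e-04, -2.45987115e-01,  9.69272802e-01,
        -9.29219694e-02],
       [ 0.00000000e+00,  0.00000000e+00,  0.00000000e+00,
         1.00000000e+00]])}
```

View pics/w1.png

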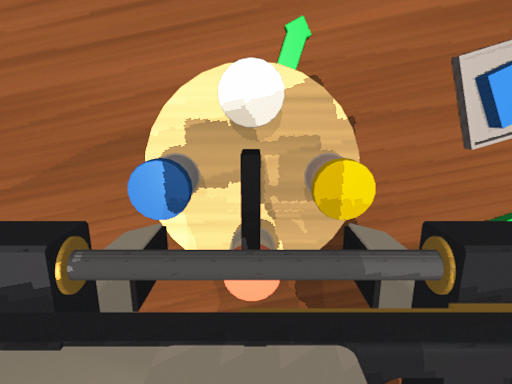

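```bash
cat >> h.py <<'E'
def measure(p,T):
    o={}
    for n,lo,hi,z in(("b",(100,150,60),(125,255,255),.105),("y",(22,200,150),(30,255,255),.105),("w",(0,0,200),(180,25,255),.105),("s",(3,100,150),(13,190,255),.105),("g",(55,150,60),(80,255,255),.012)):
        h=cv2.cvtColor(p,cv2.COLOR_RGB2HSV);m=cv2.inRange(h,lo,hi)
        if n=='g': m[:, 400:]=0
        n_,L,st,ce=cv2.connectedComponentsWithStats(m)
        for j in sorted(range(1,n_),key=lambda j:-st[j,4])[:2]:
            if st[j,4]<250: continue
            ct=max(cv2.findContours((L==j).astype('u1'),0,2)[0],key=len); cc,rad=cv2.minEnclosingCircle(ct)
            q=ray("wrist",ce[j],z,T)[:2]; q2=ray("wrist",cc,z,T)[:2]
            print(n,ce[j].round(1),st[j],q.round(4),"circ",np.round(cc,1),round(rad,1),q2.round(4)); o.setdefault(n,(q,q2))
    return o
E
python3 - <<'E'
from h import *
d=np.load("w.npz");o=measure(d['p'],d['T'])
ang=lambda v:np.degrees(np.arctan2(v[1],v[0]))
c=(o['b'][1]+o['y'][1])/2;print("c",c,"by",ang(o['y'][1]-o['b'][1])+90)
if 'w' in o:print("w",ang(o['w'][1]-c))
print("ptr",ang(o['g'][0]-c),np.linalg.norm(o['g'][0]-c))
E
```

```text
b [159.4 188.4] [ 128  158   64   62 3032] [0.5469 0.0458] circ [159.4 188. ] 31.8 [0.5473 0.0457]
b [497.  95.] [ 476   61   36   67 1736] [ 0.5711 -0.2498] circ [500.5  93.5] 34.2 [ 0.5717 -0.2527]
y [344.  189.2] [ 313  158   63   62 2951] [ 0.5152 -0.1154] circ [344.1 189. ] 31.5 [ 0.5154 -0.1154]
w [251.8  88.6] [ 218   58   66   67 3173] [ 0.6144 -0.051 ] circ [251.3  91.3] 34.2 [ 0.6124 -0.0502]
s [163.   62.7] [   0   14  302   95 7663] [0.6475 0.0158] circ [150.5  54.5] 155.9 [0.6554 0.0241]
s [368.1  11.7] [ 303    0  170   33 2357] [ 0.6534 -0.1513] circ [387.5   7. ] 84.8 [ 0.6539 -0.1664]
g [293.8  41.9] [ 278   16   33   53 1009] [ 0.6589 -0.1044] circ [294.9  41.4] 26.6 [ 0.6592 -0.1056]
c [ 0.53134842 -0.03487885] by -11.19039197775507
w -10.714385250270567
ptr -28.57925623740592 0.1452393667923099
```

Emit:
move_arm(rows="0.1 -0.1 2 0;0.1 -0.1 4.5 0;0.1 -0.1 7 0;0.1 -0.1 8.5 0;0.1 -0.1 9.2 0;0.1 -0.1 9.2 0;0.1 -0.1 9.2 0")

```text
time_s: 3.75
ee_pos: [0.5321, -0.033, 0.201]
tcp_rot: [0.996, -0.094, 0.0, -0.0]
ft_force: [0.4, 0.8, 1.5]
gripper_width: 0.0917
grip_force: 0.0
```

Emit:
move_arm(rows="0 0 0 0;0 0 0 0;0 0 0 0;0 0 0 0;0 0 0 0;0 0 0 0;0 0 0 0;0 0 0 0;0 0 0 0;0 0 0 0;0 0 0 0;0 0 0 0", hand=-1, newtons=35)

```text
time_s: 4.95
ee_pos: [0.5318, -0.0324, 0.2002]
tcp_rot: [0.996, -0.093, 0.0, -0.0]
ft_force: [-0.1, 1.2, -0.3]
gripper_width: 0.0137
grip_force: 35.0
```

Gripped at 13.7 mm, which is the bar's thickness. Now I'm turning the carousel counter-clockwise most of the way.

Emit:
move_arm(rows="0 0 0 -3;0 0 0 -8;0 0 0 -14;0 0 0 -20;0 0 0 -26;0 0 0 -32;0 0 0 -38;0 0 0 -44;0 0 0 -50;0 0 0 -56;0 0 0 -62;0 0 0 -68;0 0 0 -74;0 0 0 -80;0 0 0 -84;0 0 0 -87;0 0 0 -89;0 0 0 -90;0 0 0 -90;0 0 0 -90")

```text
time_s: 6.95
ee_pos: [0.5303, -0.0301, 0.2002]
tcp_rot: [0.769, 0.639, -0.0, -0.002]
ft_force: [-7.2, 9.3, 5.1]
gripper_width: 0.0137
grip_force: 35.0
```

Run:
```python
from h import *
s=r.state();T=wpose(s);print(s['time_s'],s['joint_positions'].round(3),s['ee_pos'],np.degrees(np.arctan2(T[1,0],T[0,0])),s['ft_force'],s['torque'],s['gripper_width'])
p,d=r.read_camera("top");np.savez("top2.npz",p=p)
p,d=r.read_camera("wrist");np.savez("w2.npz",p=p,T=T);cv2.imwrite("pics/w2.png",p[:,:,::-1])
```

```text
6.95 [ 0.383  0.45  -0.571  1.876  0.301  0.904 -0.516] [ 0.53030499 -0.03007486  0.20017466] 79.42090804900654 [-7.22033611  9.29251408  5.05277022] [ 1.64574179  1.05679241 -0.02234324] 0.013664698671889538
```

View pics/w2.png

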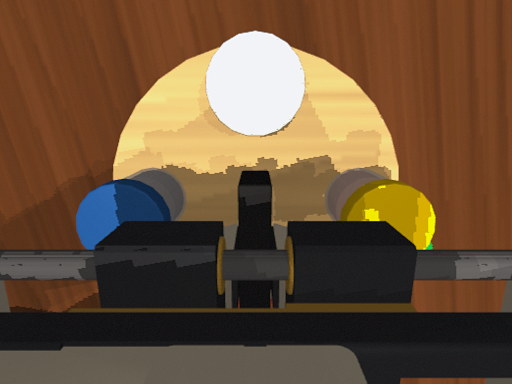

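The white lid sits straight ahead at (255,82), so the bar is aligned with the tool, and the pointer is hidden behind the yellow jar. I'm continuing with a small shift to relieve the side force.

Emit:
move_arm(rows="0.1 0 0 -3;0.2 -0.1 0 -8;0.2 -0.1 0 -14;0.2 -0.1 0 -20;0.2 -0.1 0 -26;0.2 -0.1 0 -32;0.2 -0.1 0 -38;0.2 -0.1 0 -44;0.2 -0.1 0 -50;0.2 -0.1 0 -56;0.2 -0.1 0 -62;0.2 -0.1 0 -66;0.2 -0.1 0 -69;0.2 -0.1 0 -71;0.2 -0.1 0 -72;0.2 -0.1 0 -72;0.2 -0.1 0 -72")

```text
time_s: 8.75
ee_pos: [0.5283, -0.0308, 0.2002]
tcp_rot: [0.248, 0.969, -0.002, -0.003]
ft_force: [-14.3, -0.2, 14.9]
gripper_width: 0.0135
grip_force: 35.0
```

Run:
```python
from h import *
s=r.state();T=wpose(s);print(s['time_s'],s['joint_positions'].round(3),s['ee_pos'],np.degrees(np.arctan2(T[1,0],T[0,0])),s['ft_force'],s['torque'],s['gripper_width'])
p,d=r.read_camera("top");np.savez("top3.npz",p=p)
a=cv2.resize(p[115:215,205:305],None,fx=5.5,fy=5.5,interpolation=cv2.INTER_CUBIC);cv2.imwrite("pics/t3.png",a[:,:,::-1])
w,d=r.read_camera("side");np.savez("s3.npz",p=w)
a2=cv2.resize(w[150:250,175:285],None,fx=5,fy=5,interpolation=cv2.INTER_CUBIC);cv2.imwrite("pics/s3.png",a2[:,:,::-1])
```

```text
8.75 [ 0.587  0.538 -0.88   1.863  0.495  0.983  0.559] [ 0.52831746 -0.03079576  0.2001572 ] 151.2753751872712 [-14.32963881  -0.17048023  14.90137441] [0.13537826 2.50922916 0.08667084] 0.013513094360209674
```

View pics/t3.png

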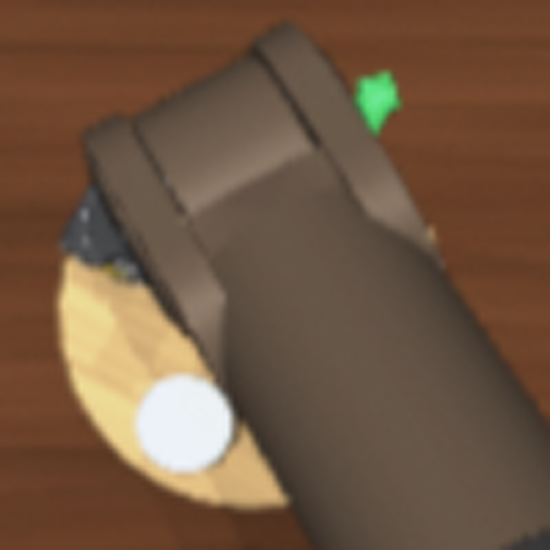

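View pics/s3.png

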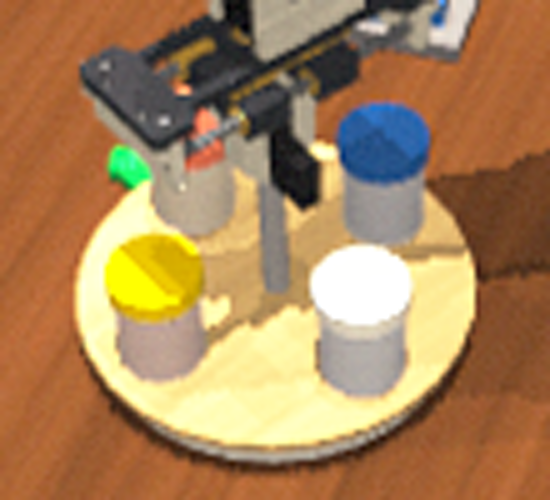

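The top crop shows the white lid at (185,424) and the pointer tip at (378,100). The side crop shows yellow at (155,275), white at (360,287), blue at (384,142), and the salmon jar at the pointer behind the gripper. I'm checking the angle by calculation.

Run:
```python
from h import *
ang=lambda v:np.degrees(np.arctan2(v[1],v[0]))
p0=np.load("top.npz")['p'];p=np.load("top3.npz")['p'];s=np.load("s3.npz")['p'];s0=np.load("side.npz")['p']
c=np.array([.5304,-.0335])
def cen(p,lo,hi,box):return blobs(p,lo,hi,box)[0]
G=((45,80,60),(85,255,255));W=((0,0,200),(180,30,255))
g,st=cen(p0,*G,(260,120,290,150));q=ray("top",g,.012)[:2];print("ptr cen",g,ang(q-c))
h=p0.astype(int)
w,st=cen(p0,*W,(240,130,270,156));print("white0",w,st,ang(ray("top",w,.105)[:2]-c))
w,st=cen(p,*W,(220,180,255,205));q=ray("top",w,.105)[:2];print("white now",w,st,q,ang(q-c),np.linalg.norm(q-c))
# side: lids by hand from the crop
L={n:ray("side",(175+u/5-.4,150+v/5-.4),.105)[:2] for n,u,v in(("y",155,272),("b",384,138),("w",360,283))}
m=(L['y']+L['b'])/2;print(L,m,"by->x",ang(L['y']-L['b'])+90,"w",ang(L['w']-m))
g,st=cen(s,*G,(190,170,215,195));print("side ptr",g,st,ray("side",g,.012))
```

```text
ptr cen [271.67010309 134.78350515] -28.63023668765728
white0 [255.77192982 143.73245614] [248 136  17  17 228] -10.55708820904515
white now [237.93589744 191.6025641 ] [230 183  17  18 234] [0.4571485  0.00713069] 150.98401491673707 0.08376536319668075
{'y': array([0.56474617, 0.0456066 ]), 'b': array([ 0.48561622, -0.09943837]), 'w': array([0.45546637, 0.01053434])} [ 0.5251812  -0.02691588] by->x 151.38512301230963 w 151.75568027537238
side ptr [200.13461538 183.01923077] [197 179   8   9  52] [ 0.66315332 -0.09905031  0.012     ]
```

Emit:
move_arm(rows="0.1 0 0 -0.2;0.1 0 0 -0.2;0.1 0 0 -0.2;0.1 0 0 -0.2;0.1 0 0 -0.2;0.1 0 0 -0.2")

```text
time_s: 9.45
ee_pos: [0.5282, -0.0308, 0.2002]
tcp_rot: [0.247, 0.969, -0.002, -0.002]
ft_force: [-11.1, -2.6, 10.5]
gripper_width: 0.0134
grip_force: 35.0
```

Run:
```python
from h import *
s=r.state();T=wpose(s);print(s['time_s'],np.degrees(np.arctan2(T[1,0],T[0,0])),s['ft_force'],s['joint_vel'].round(3),s['gripper_width'],s['grip_force'])
a=np.degrees(np.arctan2(T[1,0],T[0,0]))
if 150.7<a<152.2 and s['grip_force']>20: print(r.finish_job())
```

```text
9.45 151.44241520509115 [-11.07079658  -2.55102936  10.54911464] [-0.    -0.001 -0.002  0.     0.     0.    -0.001] 0.013407897093884737 35.018770694732666
the job is handed in; nothing more can be done
None
```

The pad in the green tray is salmon, so I turned the salmon jar to the green pointer (within about 0.5° by camera) and handed the job in at 9.45 s on the robot's clock, still gripping the handle at 35 N.

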